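# Clamp the sanding block in the bench vice until the torque knob clicks

### The job

Lay the sanding block flat on the bed of the small bench vice, its ends facing the two jaws, and let go of it; then turn the knob clockwise to close the jaw on the block until the slip clutch clicks. Stop at the first click (a second does no harm, a third must not happen), leave the block clamped, and do not disturb the beeswax, the crepe rubber or the awl.

Things in the scene. Friction and masses are not known exactly. Their poses are not given: they have to be found in the camera images.
- sanding_block: Sanding block: beech, abrasive paper round its lower half, 35 (x) x 86 (y, long) x 27 (z) mm, 0.05 to 0.09 kg, lying flat on the bench. Origin: centre of its underside; y along its length, z up. Grip it across its 35 mm width, at the middle.
- vice: Grey bench vice, fixed; plate 80 (x) x 240 (y) x 10 mm, whose top is the bed. Origin: under the base; jaw axis y. Jaws 48 mm wide, tops 38 mm above the bench: a fixed one at the -y end (face at y = -85 mm) and a moving one with a sprung pad facing it; the opening starts at 91 to 100 mm. Sides (x) open. At y = +88 mm a gear housing 64 x 60 mm, top 47 mm above the bench, bears the knob.
- fixed_jaw: Fixed jaw of the vice: grey block 48 (x) x 20 (y) x 38 mm with a black rubber lining. Origin: at bench height under the middle of its gripping face, which looks to +y; axes as the vice's.
- vice_seat (a point): Point on the vice's bed, 10 mm above the bench, where the centre of the block's underside lies once clamped; axes as the vice's. Lay the block in about 3 mm further to +y, so that it clears the fixed jaw; the closing jaw pushes it home.
- knob_grip (a point): On the knob's vertical axis, 75.5 mm above the bench. Its grip is an upright bar 44 (point x) x 12 (point y) mm, 60 to 87 mm above the bench, on a disc of 17 mm radius. Clockwise from above closes the jaw 5 mm per rad against a drag of 0.2 N m; once the block is squeezed the torque climbs within about 0.6 rad to 0.32 N m, then falls away as the clutch gives. Turns on without end: regrasp.
- clutch_knob (a joint): Slip of the clutch: angle of the knob past the steel collar under it, rad, 0 at first, growing clockwise. Below 0.05 while it holds; when it gives, the first click is over at 0.3, the second at 0.8, the third at 1.3 (0.52 rad each; torque up to 0.32, down to 0.1, up again). The knob stays where it is left, and the drive locks itself: the block stays squeezed when the knob is let go.
- beeswax: Bystander: yellow-brown block of beeswax 38 x 55 x 22 mm. Origin: centre of its underside. To be left alone.
- crepe_rubber: Bystander: pale block of crepe rubber 42 x 60 x 18 mm. Origin: centre of its underside. To be left alone.
- awl: Bystander: stitching awl with a dark wooden handle, 26 x 138 x 19 mm, lying down near the front edge of the bench. Origin: centre of its underside, y along it. To be left alone.
Things that resemble listed ones, but are neither listed nor needed, are in the scene too. Leave any blue or red look-alike of the sanding_block alone. There is more than one size of the fixed_jaw; the job needs the larger.

How it is judged:
By the outcome, as a careful person would: the job done as asked, in the order asked, and still so for the second after the job is handed in, with the robot touching nothing.
It also fails if it takes over 72 s, if anything falls off the work surface, if the arm or the gripper's body presses on something with over 40 N, if the wrist force passes 120 N, or if a joint passes its speed limit or range.

### The arm

A 6-joint arm with a two-finger parallel gripper is mounted at the origin on a cart in front of the work surface, level with it; the furniture and walls round the work are solid. World frame = base frame: x ahead of the robot, y to its left, z up, the work surface at z = 0. Lengths are in m, angles in rad, forces in N, time in s.
With the tool pointing down it reaches from about 0.275 to 0.875 m from the base axis. Payload 12.5 kg.
Tool frame: the origin (TCP) lies at the very end of the fingers, on their centre line; the grasp point (between the pads) lies 19 mm behind it; x points along the fingers, y is the direction in which the jaws open and shut, and the axes are right-handed (so a half turn about x gives the same grasp; the last joint's range is limited). The gripper opens to 85 mm and grips with 20 to 120 N. Pads are 22 mm wide; open, the fingers measure 114 mm over their backs; the gripper's body (76 mm by 85 mm) begins 54 mm behind the grasp point. The pads swing forward as they close: fully open they stand 13 mm farther back than shut.
Start: joints at [-1.367, 0.351, 1.652, -0, 1.139, -0.085], TCP at [0.157, -0.527, 0.231] pointing down, gripper open.
Joint ranges: [-2.75, 2.75], [-0.79, 2.1], [0.01, 2.65], [-1.57, 4.71], [0.07, 3.14], [-2.87, 2.87]. Speed limits (rad/s): [2.22, 2.22, 2.79, 3.14, 3.14, 3.14].

### API

Orientations are given as a 3x3 rotation matrix whose columns are the frame's x, y, z axes.
In Python, from bench import manip gives the robot as it stands. Calls block until the motion is done:
- manip.move_ptp(position, orientation): joint-space move of the TCP to a pose.
- manip.move_l(position, attitude=None, max_speed=0.15): straight line of the TCP; attitude=None keeps the orientation; max_speed is the mean speed in m/s.
- manip.move_j(angles): joint-space move.
- manip.set_gripper(opening, effort=None): opening from 0.0 (shut) to 1.0 (fully open); effort is the grip in N (None keeps the last); returns when the fingers have stopped.
- manip.dwell(seconds).
- manip.inverse_kinematics(position, orientation): joint angles nearest the present ones, or None.
- manip.grab_frame(name): name is "side" or "top"; returns (picture, depth): 420x560x3 uint8, red, green, blue; 420x560 float32, m along the optical axis (not along the pixel's ray), 0 where there is no reading.
- manip.get_calibration(name): a dict with "camera_matrix" (3x3 intrinsics, pixels), "R" (3x3) and "t" (3): a world point X has camera coordinates R X + t. Camera axes: x right, y down, z forward; pixel columns grow to the right and rows downward; lengths in m; the calibration is good to about 2 mm. A picture is of the moment at which its call begins. get_calibration takes no time and is no camera call.
A pose or a line that the arm cannot do raises manip.Unreachable and nothing moves.
- manip.sign_off(): hands the job in, once; it reports no verdict.
Trained networks look in the newest picture that a camera, given by its name, has taken for a name from the list of things; names that differ only in an ending like _2 or _b are one class to them, and where a whole thing is asked for, a point or a joint stands for the part that bears it (a point fixed in the world has none). Each returns a list of dicts, best first, with "confidence" (0 to 1); they miss things now and then, are a little off and sometimes report something else, mostly with a low value. They report only what shows in the picture. A call takes as long as a camera call. They do not tell look-alikes from the thing itself.
- manip.look_for(camera, name): "at" ([x, y, z] in m, in world coordinates, good to about 4 mm: the middle of the surface that is visible of it).
Readings, each from a call of its own:
- manip.current_time(): time.
- manip.current_qpos(): joint angles.
- manip.current_joint_vel(): joint speeds.
- manip.current_joint_torque(): joint torques, N m.
- manip.current_ee_pos(): TCP position.
- manip.current_tcp_rot(): TCP orientation.
- manip.current_force(): force on the tool from outside, world axes, zero at the start.
- manip.current_ft_torque(): the same for the moment, N m.
- manip.current_grip_width(): opening from 0.0 (shut) to 1.0 (fully open).
Only numpy, scipy, OpenCV 4.12 (cv2) and the standard library are available. Lean on these libraries where they do the work, as an engineer would, in place of code of your own. Each camera call takes 0.05 s, during which the arm holds its last target.

## Working session

There is one attempt and no reset: what is moved stays moved. The work goes in short steps, each a Python script; the robot and the scene stay as the last script left them, time stands still between calls to the robot, and variables do not carry over. Pictures are saved under pics/ and viewed, and the job is handed in when it is done.

```bash
ls; mkdir -p pics; python3 - <<'E'
from bench import manip
import cv2,numpy as np
for c in("side","top"):
    p,d=manip.grab_frame(c); cv2.imwrite(f"pics/{c}0.png",p[:,:,::-1]); np.save(f"pics/{c}0.npy",d)
    k=manip.get_calibration(c); print(c,k["camera_matrix"].round(1).tolist(),k["R"].round(3).tolist(),k["t"].round(3).tolist())
    for n in["sanding_block","vice","fixed_jaw","vice_seat","knob_grip","clutch_knob","beeswax","crepe_rubber","awl"]:
        try: r=manip.look_for(c,n)
        except Exception as e: print(n,e); continue
        for q in r:
            X=np.array(q["at"]); x=k["camera_matrix"]@(k["R"]@X+k["t"]); print(n,X.round(3),round(q["confidence"],2),(x[:2]/x[2]).round(0))
print(manip.current_time())
E
```

```text
pics
side [[387.9, 0.0, 285.5], [0.0, 387.9, 215.6], [0.0, 0.0, 1.0]] [[-1.0, 0.011, -0.004], [0.007, 0.382, -0.924], [-0.008, -0.924, -0.382]] [0.543, 0.098, 0.84]
sanding_block [ 0.385 -0.063  0.027] 0.8 [354. 238.]
sanding_block [ 0.466 -0.232  0.028] 0.54 [313. 211.]
vice [0.557 0.187 0.022] 0.93 [278. 306.]
fixed_jaw [0.6   0.015 0.029] 0.64 [258. 255.]
fixed_jaw [ 0.712 -0.059  0.024] 0.62 [211. 242.]
vice_seat [0.541 0.184 0.074] 0.69 [288. 279.]
vice_seat [0.552 0.183 0.019] 0.62 [281. 307.]
knob_grip [0.534 0.191 0.073] 0.75 [292. 282.]
clutch_knob [0.539 0.184 0.072] 0.79 [289. 280.]
beeswax [ 0.484 -0.146  0.017] 0.83 [308. 228.]
crepe_rubber [ 0.455 -0.339  0.02 ] 0.7 [314. 200.]
awl [0.361 0.194 0.016] 0.91 [395. 311.]
top [[525.8, 0.0, 271.1], [0.0, 525.8, 215.3], [0.0, 0.0, 1.0]] [[0.015, -1.0, 0.008], [-0.988, -0.016, -0.151], [0.151, -0.006, -0.988]] [-0.135, 0.548, 1.569]
sanding_block [ 0.468 -0.253  0.024] 0.64 [312. 243.]
vice [0.531 0.145 0.019] 0.59 [183. 221.]
vice_seat [0.536 0.15  0.022] 0.81 [182. 219.]
clutch_knob [0.529 0.173 0.07 ] 0.54 [171. 219.]
clutch_knob [0.534 0.151 0.018] 0.23 [181. 220.]
beeswax [ 0.48  -0.166  0.024] 0.71 [284. 239.]
crepe_rubber [ 0.455 -0.348  0.017] 0.77 [343. 248.]
awl [0.356 0.178 0.016] 0.64 [171. 278.]
1.0
```

```bash
python3 - <<'E'
import cv2
a=cv2.imread("pics/side0.png");b=cv2.imread("pics/top0.png")
cv2.imwrite("pics/side0z.png",cv2.resize(a[170:350,160:430],(800,533),interpolation=cv2.INTER_CUBIC))
cv2.imwrite("pics/top0z.png",cv2.resize(b[140:320,140:400],(800,554),interpolation=cv2.INTER_CUBIC))
E
```

```text
(no output)
```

View pics/side0z.png

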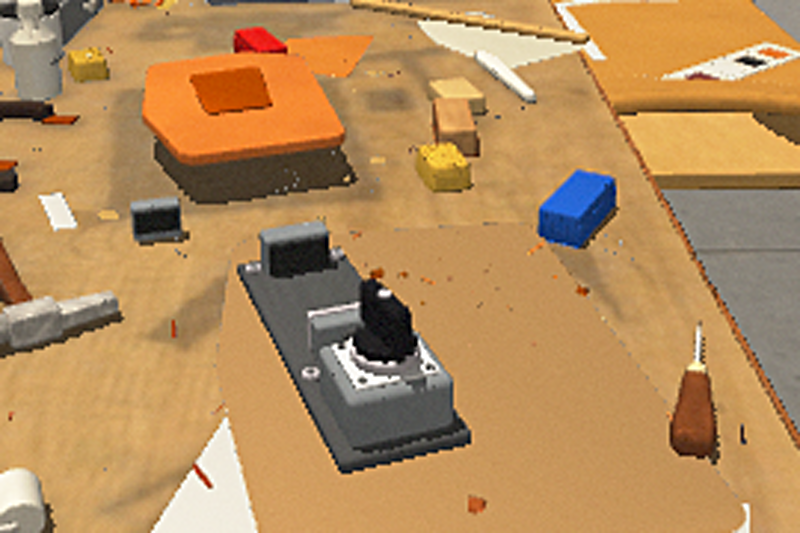

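View pics/top0z.png

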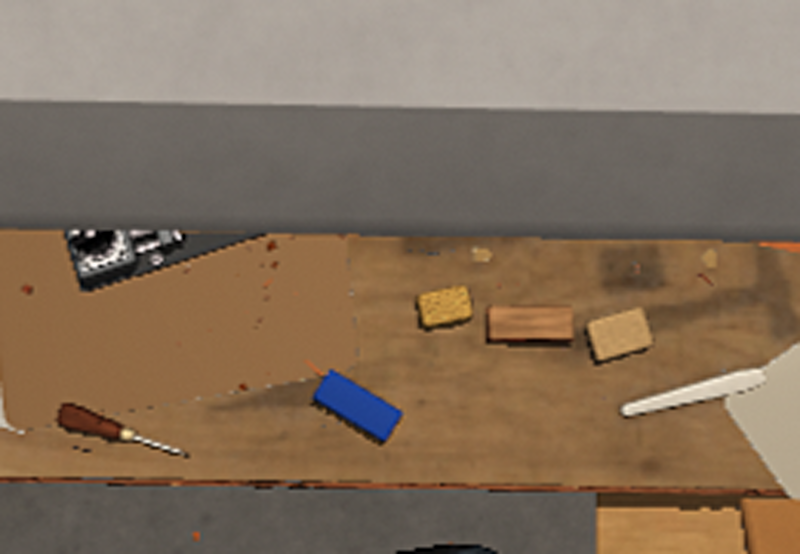

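View pics/top0.png

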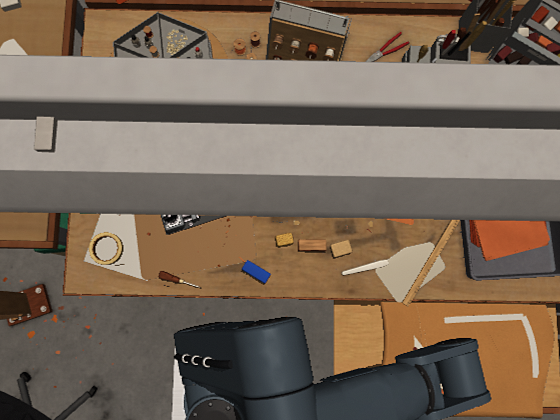

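The sanding-block candidates are the brown wood block at side (313,211) / top (312,243), the blue one at side (354,238) and the red one at side (~248,184). Only the brown beech one, lying between beeswax and crepe, fits. The fixed-jaw candidates are the grey one on the vice plate at side (258,255) and a small loose one at (211,242). The first is the larger and the one needed. Next I'll measure both and check the overhead beam's height.

```bash
cat > h.py <<'E'
from bench import manip
import cv2,numpy as np
def cloud(c,d):
    k=manip.get_calibration(c);K=k["camera_matrix"];v,u=np.mgrid[:d.shape[0],:d.shape[1]]
    P=np.stack([(u-K[0,2])/K[0,0]*d,(v-K[1,2])/K[1,1]*d,d],-1)
    W=(P-k["t"])@k["R"]; W[d==0]=np.nan; return W
def proj(c,X):
    k=manip.get_calibration(c);x=k["camera_matrix"]@(k["R"]@np.asarray(X)+k["t"]);return x[:2]/x[2]
E
python3 - <<'E'
from h import *
S=cloud("side",np.load("pics/side0.npy"));T=cloud("top",np.load("pics/top0.npy"))
for v in(70,110,140,180,205,212): print("beam",v,T[v,[60,180,300,500]].round(3).tolist())
k=manip.get_calibration("side");print("cam",(-k["R"].T@k["t"]).round(3))
def show(n,W,lo,hi,zb):
    for z0,z1 in zb:
        m=((W[...,0]>lo[0])&(W[...,0]<hi[0])&(W[...,1]>lo[1])&(W[...,1]<hi[1])&(W[...,2]>z0)&(W[...,2]<z1))
        if m.sum()<6: print(n,z0,"few",m.sum());continue
        p=W[m];r=cv2.minAreaRect((p[:,:2]*1000).astype(np.float32));print(n,z0,m.sum(),"med z",np.median(p[:,2]).round(4),"rect",np.round(r[0],1),np.round(r[1],1),round(r[2],1))
for n,W in(("S",S),("T",T)):
    print("table",np.nanmedian(W[...,2][(abs(W[...,0]-.42)<.03)&(abs(W[...,1]+.25)<.2)]).round(4))
    show(n+" block",W,(.43,-.305),(.52,-.20),[(.02,.04),(.006,.02)])
    show(n+" wax",W,(.43,-.205),(.53,-.11),[(.015,.04)])
    show(n+" crepe",W,(.40,-.40),(.52,-.302),[(.012,.04)])
    show(n+" jawtop",W,(.56,-.02),(.64,.05),[(.033,.045)])
    show(n+" house",W,(.49,.10),(.6,.26),[(.042,.05)])
    show(n+" knob",W,(.48,.10),(.6,.26),[(.062,.082),(.083,.095)])
    show(n+" plate",W,(.45,-.02),(.65,.28),[(.006,.014)])
    show(n+" mjaw",W,(.5,.08),(.6,.15),[(.033,.042)])
v=S[:,:,2]; 
E
python3 - <<'E'
import cv2
a=cv2.imread("pics/side0.png")
cv2.imwrite("pics/blk.png",cv2.resize(a[190:230,290:340],(750,600),interpolation=cv2.INTER_CUBIC))
cv2.imwrite("pics/vice.png",cv2.resize(a[238:338,228:328],(600,600),interpolation=cv2.INTER_CUBIC))
E
```

```text
beam 70 [[0.526, 0.094, 1.136], [0.529, -0.026, 1.134], [0.532, -0.146, 1.134], [0.535, -0.348, 1.135]]
beam 110 [[0.494, 0.102, 1.109], [0.494, -0.024, 1.116], [0.494, -0.147, 1.122], [0.494, -0.347, 1.131]]
beam 140 [[0.472, 0.112, 1.077], [0.474, -0.019, 1.076], [0.476, -0.15, 1.077], [0.48, -0.371, 1.076]]
beam 180 [[0.429, 0.113, 1.065], [0.431, -0.019, 1.068], [0.433, -0.151, 1.07], [nan, nan, nan]]
beam 205 [[0.407, 0.124, 1.035], [0.409, -0.015, 1.035], [0.41, -0.153, 1.04], [0.414, -0.382, 1.043]]
beam 212 [[0.401, 0.13, 1.018], [0.402, -0.013, 1.023], [0.404, -0.154, 1.028], [0.407, -0.385, 1.035]]
cam [0.549 0.733 0.414]
table 0.0018
S block 0.02 177 med z 0.0275 rect [ 465.5 -252. ] [33.5 82.6] 1.0
S block 0.006 49 med z 0.0142 rect [ 484.1 -234.1] [43.9 71.4] 29.1
S wax 0.015 155 med z 0.0231 rect [ 481.9 -167.5] [34.5 53.4] 14.0
S crepe 0.012 107 med z 0.0193 rect [ 456.8 -343. ] [41.6 57.5] 17.2
S jawtop 0.033 158 med z 0.0384 rect [598.7   3.4] [46.8 23.3] 19.2
S house 0.042 441 med z 0.0448 rect [537.2 178.4] [62.8 54.4] 17.6
S knob 0.062 174 med z 0.0727 rect [541.4
[... 159 characters left out ...]

S mjaw 0.033 149 med z 0.0377 rect [552.7 132.6] [37.9 72.8] 38.5
table 1.054
T block 0.02 300 med z 0.0255 rect [ 464.8 -254.8] [34.5 83.9] 1.0
T block 0.006 66 med z 0.0116 rect [ 474.3 -252.1] [ 86.7 101.7] 4.3
T wax 0.015 181 med z 0.0221 rect [ 480.6 -168.5] [35.  51.9] 13.4
T crepe 0.012 235 med z 0.0177 rect [ 455.7 -344.1] [41.2 59.6] 17.3
T jawtop 0.033 few 0
T house 0.042 98 med z 0.0459 rect [529.1 174.7] [46.2 57.3] 15.3
T knob 0.062 25 med z 0.0695 rect [532.4 175. ] [35.4 21.1] 89.4
T knob 0.083 36 med z 0.0868 rect [536.3 178.6] [11.5 36.9] 27.2
T plate 0.006 433 med z 0.0085 rect [500.9 129.8] [100.  299.6] 0.1
T mjaw 0.033 48 med z 0.0367 rect [539.7 127.6] [27.7 62.6] 27.8
```

View pics/blk.png

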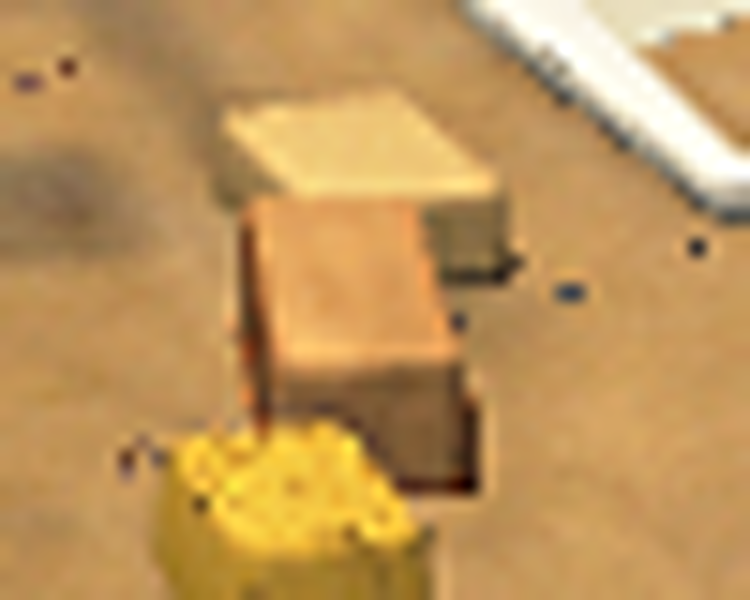

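View pics/vice.png

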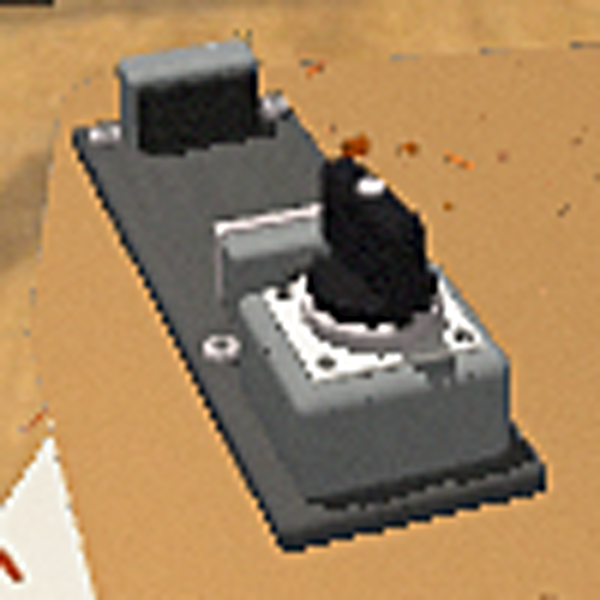

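View pics/side0.png

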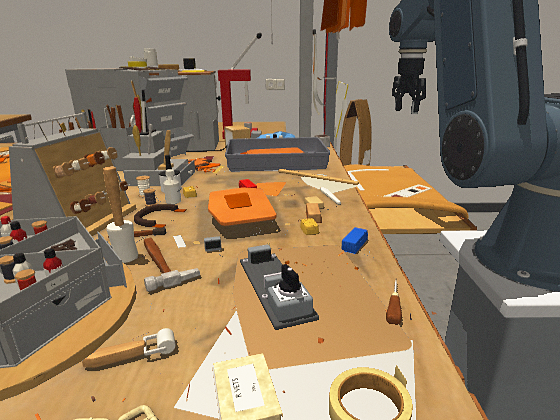

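The brown wooden block is confirmed: smooth beech with a dark paper edge, crop centre (350,330), behind the yellow beeswax and in front of the pale crepe. The vice crop shows the large jaw on the plate at the upper left and the knob on its housing. Next step is fitting the vice pose.

```bash
python3 - <<'E'
from h import *
from scipy.optimize import minimize
S=cloud("side",np.load("pics/side0.npy"));img=cv2.imread("pics/side0.png")
hsv=cv2.cvtColor(img,cv2.COLOR_BGR2HSV)
reg=(S[...,0]>.47)&(S[...,0]<.68)&(S[...,1]>-.05)&(S[...,1]<.30)
def rect(m):
    n,l,st,_=cv2.connectedComponentsWithStats(m.astype(np.uint8)); i=1+np.argmax(st[1:,4]); p=S[l==i]
    r=cv2.minAreaRect((p[:,:2]*1000).astype(np.float32));return len(p),np.round(r[0],1),np.round(r[1],1),round(r[2],1)
g=reg&(hsv[...,1]<70)
print("plate",rect(g&(S[...,2]>.004)&(S[...,2]<.05)))
# plane-fit approach: mask of gray pixels, render model silhouette via boxes, maximise IoU
mask=np.zeros(g.shape,np.uint8)
gg=(reg|((S[...,2]>.05)&(S[...,2]<.1)&reg))&(hsv[...,1]<75)
n,l,st,_=cv2.connectedComponentsWithStats(gg.astype(np.uint8),connectivity=8);i=1+np.argmax(st[1:,4]);mask=(l==i)
kk=manip.get_calibration("side")
def box(x0,x1,y0,y1,z0,z1): return np.array([[x,y,z] for x in(x0,x1) for y in(y0,y1) for z in(z0,z1)])
B=[box(-40,40,-120,120,0,10),box(-24,24,-105,-85,0,38),box(-32,32,58,118,0,47)]
def render(p,sc=4):
    x,y,a=p;o=np.zeros((420*1,560*1),np.uint8);c,s=np.cos(a),np.sin(a)
    for b in B:
        W=np.c_[c*b[:,0]-s*b[:,1]+x*1000,s*b[:,0]+c*b[:,1]+y*1000,b[:,2]]/1000
        q=(W@kk["R"].T+kk["t"])@kk["camera_matrix"].T;q=q[:,:2]/q[:,2:]
        h=cv2.convexHull(((q)*16).round().astype(np.int32).reshape(-1,1,2));cv2.fillConvexPoly(o,h,1,shift=4)
    return o>0
# ignore knob zone
top=np.zeros_like(mask);
kb=(S[...,2]>.049)&reg; ig=cv2.dilate(kb.astype(np.uint8),np.ones((7,7)))>0
def cost(p):
    r=render(p);return np.sum((r^mask)&~ig)
best=None
for a0 in(.29,.32,.35):
    r=minimize(cost,[.566,.09,a0],method="Nelder-Mead",options=dict(initial_simplex=np.array([[.566,.09,a0],[.572,.09,a0],[.566,.097,a0],[.566,.09,a0+.05]]),xatol=1e-5,fatol=.5))
    print(r.x.round(4),np.degrees(r.x[2]).round(2),r.fun,mask.sum())
    if best is None or r.fun<best.fun:best=r
p=best.x;np.save("vice.npy",p)
c,s=np.cos(p[2]),np.sin(p[2]);V=(S[...,:2]-p[:2])@np.array([[c,-s],[s,c]])*1000
z=S[...,2]*1000
def ext(n,m): q=V[m];print(n,m.sum(),np.percentile(q,[2,50,98],axis=0).round(1).T.tolist())
ext("jawtop",reg&(z>34)&(z<42)&(V[...,1]<-70)); ext("house",reg&(z>42)&(z<50)&(V[...,1]>40))
ext("mjaw",reg&(z>34)&(z<41)&(V[...,1]>0)&(V[...,1]<57)); ext("mjaw low",reg&(z>15)&(z<41)&(V[...,1]>-40)&(V[...,1]<57)); ext("knob",reg&(z>83)&(z<95)); ext("plate",reg&(z>6)&(z<14)&g)
o=img.copy();cn,_=cv2.findContours(render(p).astype(np.uint8),0,1);cv2.drawContours(o,cn,-1,(0,0,255),1)
cv2.imwrite("pics/fit.png",cv2.resize(o[238:338,228:328],(600,600),interpolation=0))
E
```

```text
plate (2969, array([565.3, 100. ]), array([ 79.3, 237.3]), 19.4)
[0.5655 0.0919 0.3282] 18.8 269.0 3421
[0.5657 0.0901 0.3295] 18.88 287.0 3421
[0.5662 0.0922 0.3224] 18.47 279.0 3421
jawtop 152 [[-19.7, 3.8, 25.6], [-104.7, -90.5, -83.5]]
house 441 [[-28.8, 12.0, 31.0], [66.3, 106.2, 117.5]]
mjaw 136 [[-6.8, 9.5, 24.6], [12.0, 26.0, 33.5]]
mjaw low 235 [[-6.6, 14.0, 31.6], [12.7, 29.9, 44.2]]
knob 126 [[-6.5, 2.5, 8.5], [70.8, 93.1, 109.9]]
plate 1296 [[-33.6, 22.3, 41.1], [-93.5, -10.7, 125.5]]
```

View pics/fit.png

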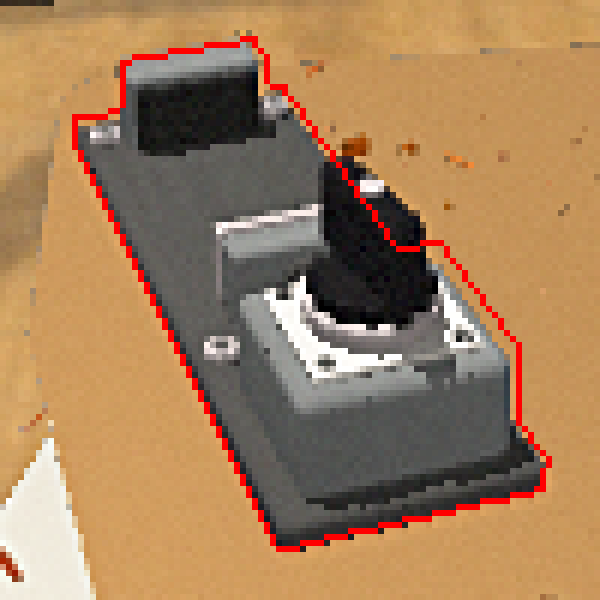

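```bash
cat >> h.py <<'E'
def R(a): # tool down, jaw direction at yaw a
    c,s=np.cos(a),np.sin(a); return np.array([[0,c,s],[0,s,-c],[-1.,0,0]])
E
python3 - <<'E'
from h import *
print(manip.current_tcp_rot().round(2).tolist())
for n,p,a in(("blk",(.465,-.2535,.15),.017),("vice",(.58,.055,.15),.328),("knob",(.538,.176,.15),np.radians(27.5))):
    for k in(-2,-1,0,1,2):
        q=manip.inverse_kinematics(p,R(a+k*np.pi)); print(n,k,None if q is None else np.round(q,2).tolist())
print(manip.current_time())
E
```

```text
[[-0.0, 0.28, -0.96], [0.0, -0.96, -0.28], [-1.0, -0.0, 0.0]]
blk -2 [-0.59, 0.42, 1.78, -0.0, 0.94, -0.6]
blk -1 [-0.59, 0.42, 1.78, -0.0, 0.94, 2.54]
blk 0 [-0.59, 0.42, 1.78, -0.0, 0.94, -0.6]
blk 1 [-0.59, 0.42, 1.78, -0.0, 0.94, 2.54]
blk 2 [-0.59, 0.42, 1.78, -0.0, 0.94, -0.6]
vice -2 [0.01, 0.5, 1.64, -0.0, 1.0, -0.31]
vice -1 [0.01, 0.5, 1.64, -0.0, 1.0, 2.83]
vice 0 [0.01, 0.5, 1.64, -0.0, 1.0, -0.31]
vice 1 [0.01, 0.5, 1.64, -0.0, 1.0, 2.83]
vice 2 [0.01, 0.5, 1.64, -0.0, 1.0, -0.31]
knob -2 [0.23, 0.47, 1.69, -0.0, 0.98, -0.25]
knob -1 None
knob 0 [0.23, 0.47, 1.69, -0.0, 0.98, -0.25]
knob 1 None
knob 2 [0.23, 0.47, 1.69, -0.0, 0.98, -0.25]
1.0
```

```bash
python3 - <<'E'
from h import *
c=(.4652,-.2535);a=.017
manip.move_ptp((*c,.09),R(a)); print(manip.current_time())
manip.move_l((*c,.004),max_speed=.1); print(manip.current_force().round(1),manip.current_time())
manip.set_gripper(0.0,50); print(manip.current_grip_width(),manip.current_force().round(1))
manip.move_l((*c,.13),max_speed=.15); print(manip.current_grip_width(),manip.current_force().round(2),manip.current_time())
p,d=manip.grab_frame("side");cv2.imwrite("pics/s1.png",p[:,:,::-1]);np.save("pics/s1.npy",d)
cv2.imwrite("pics/s1z.png",cv2.resize(p[130:270,230:370,::-1],(600,600),interpolation=2))
E
```

```text
2.6
[-0.2  0.4 -0.9] 3.6083
0.38968765512880116 [-0.7  0.6  5.9]
0.38650191016791957 [-0.49 -0.47 -0.49] 5.1333
```

View pics/s1z.png

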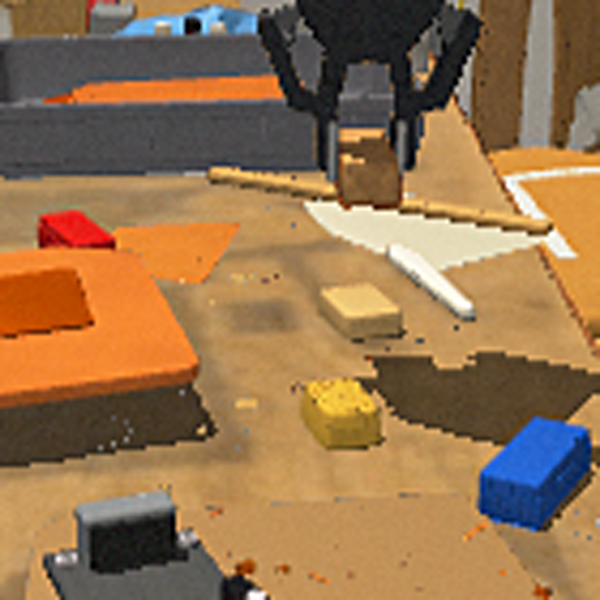

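The block is held level between the pads (crop 365,170), with wax and crepe undisturbed. Moving above the vice next.

```bash
python3 - <<'E'
from h import *
V0=np.array([.5665,.0925]);ps=.328;yv=np.array([-np.sin(ps),np.cos(ps)])
c=V0+yv*-.038
manip.move_ptp((*c,.13),R(ps)); manip.move_l((*c,.075),max_speed=.12); print(manip.current_time(),manip.current_ee_pos().round(4),manip.current_force().round(2))
for n in("side","top"):
    p,d=manip.grab_frame(n);cv2.imwrite(f"pics/{n}2.png",p[:,:,::-1]);np.save(f"pics/{n}2.npy",d)
    if n=="side":cv2.imwrite("pics/s2z.png",cv2.resize(p[200:340,210:350,::-1],(600,600),interpolation=2)); P=p;D=d
S=cloud("side",D);hsv=cv2.cvtColor(P[:,:,::-1].copy(),cv2.COLOR_BGR2HSV)
cs,s=np.cos(ps),np.sin(ps);V=(S[...,:2]-V0)@np.array([[cs,-s],[s,cs]])*1000;z=S[...,2]*1000
m=(hsv[...,1]>75)&(z>66)&(z<110)&(abs(V[...,0])<19)&(V[...,1]>-95)&(V[...,1]<20)
q=np.c_[V[m],z[m]];print(m.sum(),np.percentile(q,[1,5,25,50,75,95,99],axis=0).round(1).T.tolist())
E
```

```text
7.0417 [0.5791 0.0562 0.0754] [-0.36 -0.73 -0.58]
573 [[-18.6, -16.7, -9.3, -0.6, 8.8, 15.2, 15.7], [-76.7, -67.8, -31.6, -7.0, 1.7, 3.5, 4.3], [71.3, 72.3, 83.6, 96.7, 98.1, 99.0, 99.6]]
```

View pics/s2z.png

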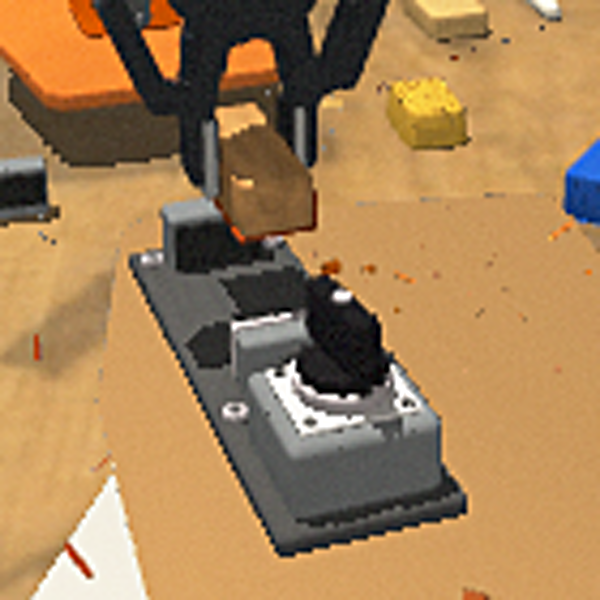

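```bash
python3 - <<'E'
from h import *
V0=np.array([.5665,.0925]);ps=.328;cs,s=np.cos(ps),np.sin(ps)
def F(f,reg,n):
    S=cloud("side",np.load(f));V=(S[...,:2]-V0)@np.array([[cs,-s],[s,cs]])*1000;z=S[...,2]*1000
    m=reg(V[...,0],V[...,1],z);x,y=V[m].T
    k=np.polyfit(x,y,1);r=y-np.polyval(k,x);g=abs(r)<2.5;k=np.polyfit(x[g],y[g],1)
    print(n,m.sum(),"y at x=0 %.1f slope deg %.1f"%(k[1],np.degrees(np.arctan(k[0]))),"x",np.percentile(x,[1,99]).round(1),"z",np.percentile(z[m],[1,99]).round(1))
F("pics/side0.npy",lambda x,y,z:(z>14)&(z<34)&(y>-92)&(y<-78)&(abs(x)<28),"fixed face")
F("pics/side2.npy",lambda x,y,z:(z>74)&(z<95)&(y>-3)&(y<10)&(abs(x)<22),"block end")
F("pics/side0.npy",lambda x,y,z:(z>14)&(z<42)&(y>112)&(y<125)&(abs(x)<36),"housing end (118)")
S=cloud("side",np.load("pics/side0.npy"));V=(S[...,:2]-V0)@np.array([[cs,-s],[s,cs]])*1000;z=S[...,2]*1000
for x0 in(0,6,12,18):
    m=(z>34)&(z<42)&(V[...,0]>x0)&(V[...,0]<x0+6)&(V[...,1]>-20)&(V[...,1]<40);print(x0,np.sort(V[m][:,1])[:4].round(1), )
# plate side edge at +x: z>5
for y0 in(-60,-40,-20,0,30,50):
    m=(z>7)&(z<14)&(V[...,1]>y0)&(V[...,1]<y0+15)&(V[...,0]>0)&(V[...,0]<50);print(y0,np.sort(V[m][:,0])[-3:].round(1))
E
```

```text
fixed face 182 y at x=0 -85.4 slope deg -1.8 x [-19.7  25. ] z [14.1 33.2]
block end 190 y at x=0 2.1 slope deg -0.6 x [-19.1  15.3] z [74.  94.8]
housing end (118) 515 y at x=0 117.5 slope deg -0.1 x [-29.9  30.9] z [14.6 41.7]
0 [11.2 12.  13.9 14.8]
6 [12.8 13.8 13.9 14.3]
12 [12.5 13.3 13.4 15.1]
18 [11.7 12.9 13.4 13.7]
-60 [40.4 40.7 40.7]
-40 [39.6 40.  41. ]
-20 [39.7 39.9 40.1]
0 [39.7 39.8 40.1]
30 [39.2 39.4 39.7]
50 [39.6 39.8 39.8]
```

```bash
python3 - <<'E'
from h import *
V0=np.array([.5665,.0925]);ps=.328;yv=np.array([-np.sin(ps),np.cos(ps)]);xv=np.array([yv[1],-yv[0]])
c=V0+yv*-.035+xv*.0025
manip.move_l((*c,.075)); manip.move_l((*c,.02),max_speed=.08)
f0=manip.current_force();print(f0.round(2))
z=.02
while z>.0115:
    z-=.001; manip.move_l((*c,z),max_speed=.03); f=manip.current_force()-f0; print(round(z,4),f.round(2))
    if f[2]>2.5: break
    if np.hypot(*f[:2])>6: print("side contact");break
print(manip.current_time())
p,d=manip.grab_frame("side");np.save("pics/s3.npy",d);cv2.imwrite("pics/s3z.png",cv2.resize(p[200:340,210:350,::-1],(600,600),interpolation=2))
E
```

```text
[ 0.35  0.82 -0.23]
0.019 [-0.75 -1.27 -0.57]
0.018 [-0.55 -2.32  0.08]
0.017 [-0.58 -0.03 -0.68]
0.016 [-0.29 -1.71 -0.94]
0.015 [-0.68 -0.85 -0.71]
0.014 [-2.37 -1.44  6.28]
9.725
```

View pics/s3z.png

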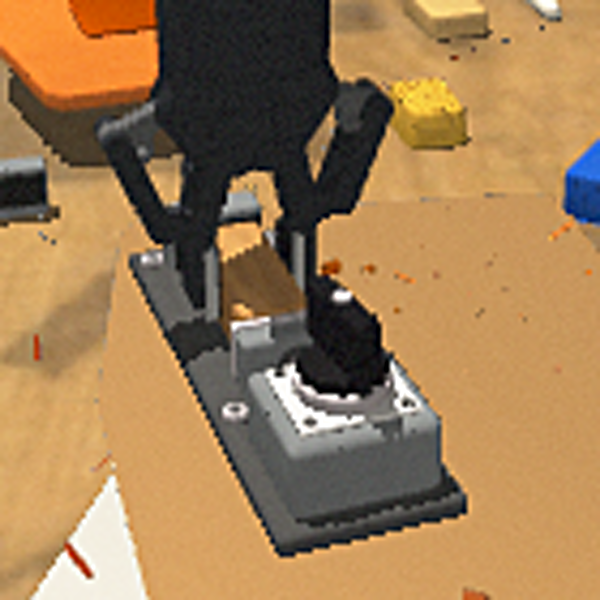

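Contact came exactly at the expected bed height. Releasing.

```bash
python3 - <<'E'
from h import *
manip.set_gripper(0.7); p0=manip.current_ee_pos();print(p0.round(4),manip.current_force().round(1))
manip.move_l((p0[0],p0[1],.15),max_speed=.15)
# clear view: over to knob side at height
manip.move_ptp((.45,.05,.25),R(.3)); print(manip.current_time())
for n in("side","top"):
    p,d=manip.grab_frame(n);np.save(f"pics/{n}4.npy",d);cv2.imwrite(f"pics/{n}4.png",p[:,:,::-1])
    if n=="side":cv2.imwrite("pics/s4z.png",cv2.resize(p[240:330,235:325,::-1],(600,600),interpolation=2))
V0=np.array([.5665,.0925]);ps=.328;cs,s=np.cos(ps),np.sin(ps)
S=cloud("side",np.load("pics/side4.npy"));z=S[...,2]*1000;V=(S[...,:2]-V0)@np.array([[cs,-s],[s,cs]])*1000
m=(z>34.5)&(z<42)&(V[...,1]>-78)&(V[...,1]<5)&(abs(V[...,0])<30);q=V[m]
print(m.sum(),np.percentile(q,[1,99],axis=0).round(1).T.tolist(),np.median(z[m]),np.round(cv2.minAreaRect(q.astype(np.float32))[2],1))
for n in("side","top"):
  for k in("side4","side0") if n=="side" else("top4","top0"):
    W=cloud(n,np.load(f"pics/{k}.npy"));m=(W[...,2]>.083)&(W[...,2]<.095)&(abs(W[...,0]-.538)<.035)&(abs(W[...,1]-.177)<.035)
    r=cv2.minAreaRect((W[m][:,:2]*1000).astype(np.float32));print(k,m.sum(),np.round(r[0],1),np.round(r[1],1),round(r[2],1))
E
```

```text
[0.5801 0.0602 0.0139] [ 0.8 -0.3 -0.5]
11.9083
349 [[-15.0, 17.4], [-75.5, 3.9]] 37.194107933796126 89.1
side4 122 [538.2 176.8] [11.8 44.6] 27.8
side0 126 [538.6 176.3] [11.7 43.4] 27.5
top4 0 [0. 0.] [0. 0.] 0.0
top0 36 [536.3 178.6] [11.5 36.9] 27.2
```

View pics/s4z.png

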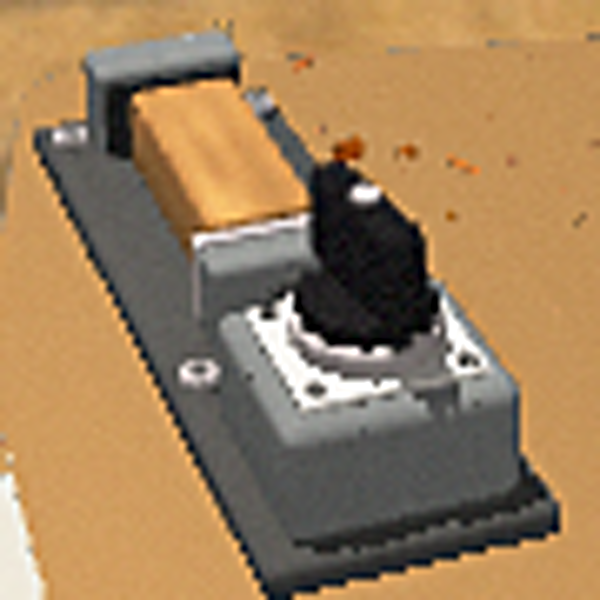

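The block lies flat between the jaws (top at 37 mm), aligned and with gaps at both ends. Now the knob.

```bash
cat > turn.py <<'E'
from h import *
c=(.5383,.1764)
def grasp(a,eff=60):
    manip.set_gripper(.5)
    manip.move_ptp((*c,.13),R(a)); manip.move_l((*c,.064),max_speed=.1)
    f0=manip.current_force();t0=manip.current_ft_torque();print("pre",f0.round(1),t0.round(3))
    manip.set_gripper(0,eff); print("grip",manip.current_grip_width(),manip.current_force().round(1),manip.current_ft_torque().round(3),manip.current_time())
def step(dq,v=None):
    q=np.array(manip.current_qpos()) if v is None else v
    q=np.array(q);q[5]+=dq; manip.move_j(q.tolist()); return q
E
python3 - <<'E'
from turn import *
S=cloud("side",np.load("pics/side4.npy"));V=S-np.array([*c,0]);r=np.hypot(V[...,0],V[...,1]);
for z0 in range(46,66,3): m=(V[...,2]*1000>z0)&(V[...,2]*1000<z0+3)&(r<.03);print(z0,m.sum(),(np.percentile(r[m],[50,95])*1000).round(0) if m.sum() else "")
grasp(np.radians(27.7),50)
q=np.array(manip.current_qpos());print(q.round(3))
for i in range(3):
    q=step(.1,q);print(round(q[5],2),round(manip.current_qpos()[5],3),manip.current_force().round(1),manip.current_ft_torque().round(3),round(manip.current_time(),2))
E
```

```text
46 165 [23. 29.]
49 34 [19. 20.]
52 66 [18. 20.]
55 35 [17. 18.]
58 77 [16. 18.]
61 36 [14. 20.]
64 20 [17. 23.]
pre [-0.2 -0.3  0.3] [-0.007  0.006  0.01 ]
grip 0.13054227129354815 [2.3 2.7 4.6] [ 0.365 -0.396  0.143] 14.3083
[ 0.235  0.601  1.73   0.     0.809 -0.249]
-0.15 -0.151 [1.5 1.  1.1] [ 0.141 -0.158 -0.187] 14.56
-0.05 -0.053 [2.6 1.2 0.3] [ 0.234 -0.245 -0.118] 14.81
0.05 0.046 [2.3 1.6 0.5] [ 0.292 -0.274 -0.228] 15.06
```

```bash
python3 - <<'E'
from turn import *
M=manip.current_tcp_rot();print(np.degrees(np.arctan2(M[1,1],M[0,1])),manip.current_joint_torque().round(3),M.round(2).tolist())
p,d=manip.grab_frame("side");cv2.imwrite("pics/s5z.png",cv2.resize(p[240:330,235:325,::-1],(600,600),interpolation=2))
E
```

```text
10.810429185744816 [ -0.411 -56.7   -20.617  -0.404   0.549   0.318] [[0.0, 0.98, 0.19], [0.0, 0.19, -0.98], [-1.0, 0.0, -0.0]]
```

View pics/s5z.png

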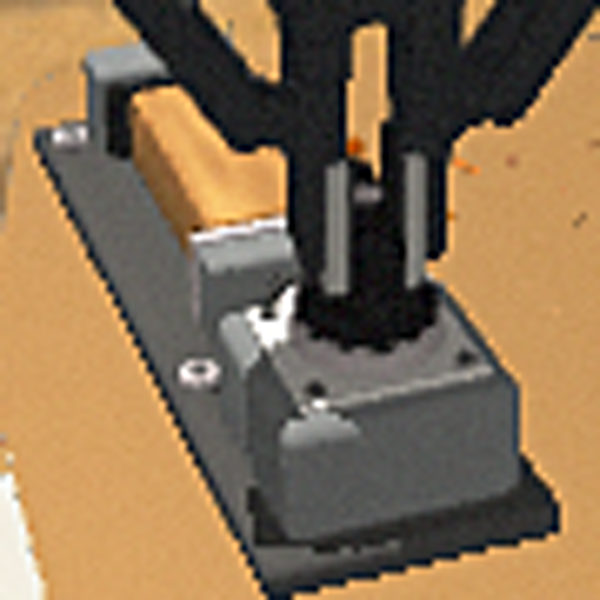

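The pads hold the bar; the knob followed 0.29 rad clockwise with roughly the 0.2 N m drag. Continuing in monitored steps.

```bash
cat >> turn.py <<'E'
def tz(n=4):
    return np.mean([-manip.current_ft_torque()[2] for _ in range(n)])
E
python3 - <<'E'
from turn import *
q=np.array(manip.current_qpos());q[5]=.051
while q[5]<2.2:
    q=step(.2,q);t=tz();j=manip.current_joint_torque()[5];print(round(q[5],2),round(manip.current_qpos()[5],3),round(t,3),round(j,3),manip.current_force().round(1),round(manip.current_time(),2))
    if t>.27:break
p,d=manip.grab_frame("side");cv2.imwrite("pics/s6z.png",cv2.resize(p[240:330,235:325,::-1],(600,600),interpolation=2));np.save("pics/s6.npy",d)
E
```

```text
0.25 0.245 0.217 0.435 [2.8 2.  0.5] 15.42
0.45 0.443 0.162 0.413 [ 3.8  2.5 -0.5] 15.72
0.65 0.643 0.204 0.404 [ 4.   2.6 -0.8] 16.03
0.85 0.844 0.218 0.212 [ 4.7  1.6 -0.7] 16.34
1.05 1.044 0.247 0.206 [ 4.7  1.6 -1.7] 16.65
1.25 1.244 0.209 0.206 [ 5.1  0.2 -2.4] 16.96
1.45 1.444 0.183 0.238 [ 5.   1.1 -2.5] 17.27
1.65 1.644 0.057 0.291 [ 6.2  1.2 -2.6] 17.57
1.85 1.844 0.083 0.344 [ 5.6 -0.4 -2.3] 17.88
2.05 2.044 0.049 0.397 [ 4.4  0.1 -1.8] 18.19
2.25 2.244 -0.11 0.472 [ 5.9 -0.5 -2.2] 18.5
```

View pics/s6z.png

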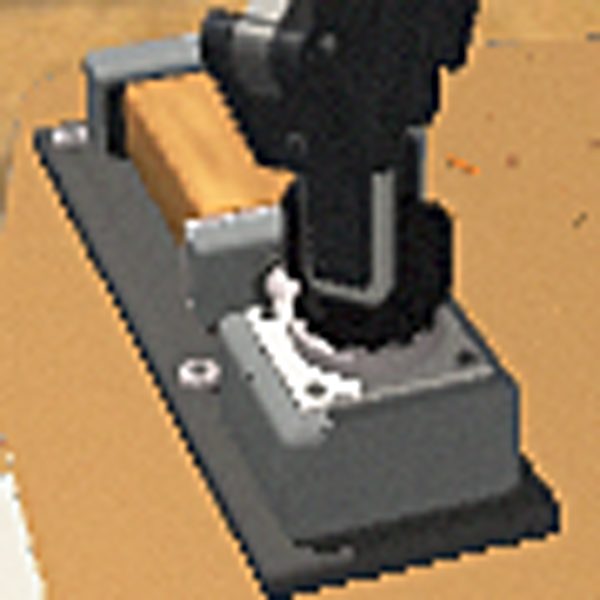

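```bash
python3 - <<'E'
from h import *
V0=np.array([.5665,.0925]);ps=.328;cs,s=np.cos(ps),np.sin(ps)
for f in("side4","s6"):
    S=cloud("side",np.load(f"pics/{f}.npy"));V=(S[...,:2]-V0)@np.array([[cs,-s],[s,cs]])*1000;z=S[...,2]*1000
    m=(z>32)&(z<42)&(V[...,0]>6)&(V[...,0]<22)&(V[...,1]>-10)&(V[...,1]<45);y=V[m][:,1];print(f,np.histogram(y,np.arange(-10,46,4))[0],"max",np.sort(y)[-5:].round(1))
    m=(z>16)&(z<32)&(V[...,0]>18)&(V[...,0]<30)&(V[...,1]>-10)&(V[...,1]<50);print("  jaw body y",np.percentile(V[m][:,1],[2,50,98]).round(1),m.sum())
for i in range(3): print(manip.current_ft_torque().round(3),manip.current_joint_torque()[5].round(3),manip.current_force().round(1),manip.current_qpos()[5].round(3),manip.current_grip_width())
a=cv2.imread("pics/side4.png")
E
```

```text
side4 [ 7  8  9 11  3  7 10  7 11 12 27  0  0] max [32.9 32.9 33.  33.4 33.5]
  jaw body y [14.4 29.8 33.7] 35
s6 [ 9  7  8  8  3 10 17 26  0  0  0  0  0] max [20.5 20.9 21.3 21.5 21.5]
  jaw body y [ 9.7 19.2 28.6] 37
[-0.049 -1.027  0.065] 0.165 [ 6.4 -0.6 -2.4] 2.243 0.12921208807510576
[-0.049 -1.027  0.065] 0.165 [ 6.4 -0.6 -2.4] 2.243 0.12921208807510576
[-0.049 -1.027  0.065] 0.165 [ 6.4 -0.6 -2.4] 2.243 0.12921208807510576
```

Jaw travel of 12 mm for 2.5 rad means no slip, and the pad is now at the block. J6 is near its range end, so I'll regrasp a half turn back and take free-air readings for the torque zero.

```bash
python3 - <<'E'
from turn import *
M=manip.current_tcp_rot();a=np.arctan2(M[1,1],M[0,1]);print("yaw",a)
def rd(s): 
    L=[]
    for _ in range(4): manip.dwell(.03); L.append(np.r_[manip.current_force(),manip.current_ft_torque(),manip.current_joint_torque()[5]])
    L=np.array(L);print(s,L.mean(0).round(3),"sd",L.std(0).round(3)[-2:])
rd("held")
manip.set_gripper(.5);rd("open");q=np.array(manip.current_qpos())
e=manip.current_ee_pos();print(e.round(4))
manip.move_l((e[0],e[1],.115),max_speed=.15);
q=np.array(manip.current_qpos());q[5]-=np.pi;manip.move_j(q.tolist());rd("free turned")
p,d=manip.grab_frame("side");np.save("pics/s7.npy",d);cv2.imwrite("pics/s7z.png",cv2.resize(p[240:330,235:325,::-1],(600,600),interpolation=2))
W=cloud("side",d);m=(W[...,2]>.083)&(W[...,2]<.092)&(abs(W[...,0]-.538)<.03)&(abs(W[...,1]-.177)<.03)
r=cv2.minAreaRect((W[m][:,:2]*1000).astype(np.float32));print(m.sum(),np.round(r[0],1),np.round(r[1],1),round(r[2],1))
print(manip.current_time())
E
```

```text
yaw -2.0088439173467925
held [ 5.398 -0.203 -1.944 -0.083 -0.983  0.079  0.081] sd [0.022 0.014]
open [-0.336 -0.008  0.134 -0.013  0.011 -0.003 -0.023] sd [0.013 0.005]
[0.5392 0.1768 0.0648]
free turned [-0.146  0.032  0.247  0.014 -0.011  0.005  0.003] sd [0.012 0.002]
144 [537.5 177. ] [12.8 42.1] 79.6
22.5417
```

View pics/s7z.png

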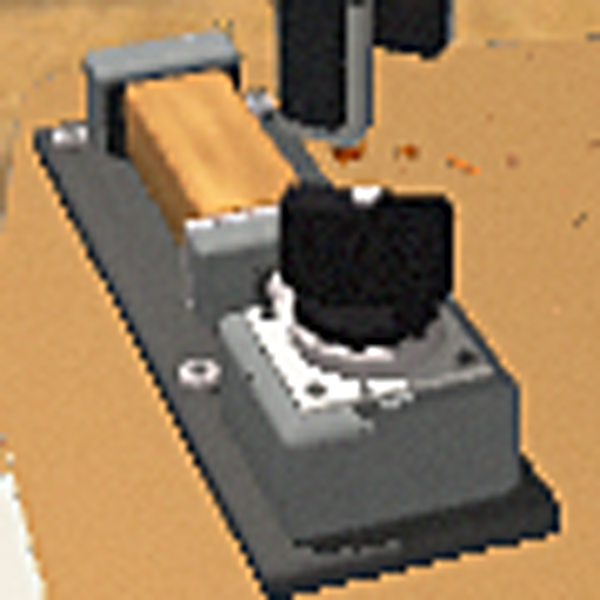

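The camera has the bar's short axis at ~80° mod 180, while the tool ended at 65°. So the bar lagged about 0.25 rad in the 50 N grip. I'll regrasp at the seen bar angle with a stronger grip.

```bash
cat >> turn.py <<'E'
c=(.538,.1767)
def rd(n=4):
    L=[]
    for _ in range(n): manip.dwell(.02); L.append(np.r_[manip.current_force(),manip.current_ft_torque(),manip.current_joint_torque()[5]])
    return np.array(L).mean(0)
E
python3 - <<'E'
from turn import *
W=cloud("side",np.load("pics/s7.npy"))
for z0,z1 in((.084,.092),(.086,.095)):
    m=(W[...,2]>z0)&(W[...,2]<z1)&(abs(W[...,0]-.538)<.03)&(abs(W[...,1]-.177)<.03);P=W[m][:,:2];P=P-P.mean(0);w,v=np.linalg.eigh(P.T@P);b=np.degrees(np.arctan2(v[1,1],v[0,1]));print("long axis",b,"short",b+90)
W4=cloud("side",np.load("pics/side4.npy"));m=(W4[...,2]>.084)&(W4[...,2]<.092)&(abs(W4[...,0]-.538)<.03)&(abs(W4[...,1]-.177)<.03);P=W4[m][:,:2];P=P-P.mean(0);w,v=np.linalg.eigh(P.T@P);print("before long",np.degrees(np.arctan2(v[1,1],v[0,1])))
a=np.radians((b+90)%180);print("yaw",np.degrees(a))
manip.move_ptp((*c,.12),R(a));manip.move_l((*c,.064),max_speed=.1)
manip.set_gripper(0,100);M=manip.current_tcp_rot()
print(manip.current_grip_width(),rd().round(3),manip.current_qpos().round(3),manip.current_time())
E
```

```text
long axis 169.3386159084407 short 259.3386159084407
long axis 169.01480110195658 short 259.01480110195655
before long 119.56682588939933
yaw 79.01480110195655
0.11292701262228727 [-1.238 -0.899  5.194 -0.086  0.255  0.084  0.081] [ 0.235  0.6    1.731 -0.     0.81  -1.144] 24.0583
```

```bash
python3 - <<'E'
from turn import *
q=np.array(manip.current_qpos());q0=q[5]
for i in range(6):
    q=step(.08,q);r=rd(3);print(round(q[5]-q0,2),"lag",round(q[5]-manip.current_qpos()[5],4),"tz",r[5].round(3),"j6",r[6].round(3),"F",r[:3].round(1),round(manip.current_time(),2))
E
```

```text
0.08 lag 0.0022 tz 0.031 j6 0.215 F [-0.2  1.2 -1.8] 24.36
0.16 lag 0.003 tz 0.017 j6 0.206 F [-0.1  2.5 -0.7] 24.66
0.24 lag 0.0033 tz 0.075 j6 0.218 F [-0.2  3.5  0.6] 24.96
0.32 lag 0.0031 tz 0.025 j6 0.164 F [0.  4.8 0. ] 25.26
0.4 lag 0.0031 tz 0.017 j6 0.151 F [ 0.6  5.8 -0.7] 25.56
0.48 lag 0.0031 tz 0.003 j6 0.132 F [ 0.7  6.2 -1.5] 25.86
```

```bash
cat >> turn.py <<'E'
def jaw(d):
    V0=np.array([.5665,.0925]);ps=.328;cs,s=np.cos(ps),np.sin(ps)
    S=cloud("side",d);V=(S[...,:2]-V0)@np.array([[cs,-s],[s,cs]])*1000;z=S[...,2]*1000
    m=(z>32)&(z<42)&(V[...,0]>6)&(V[...,0]<22)&(V[...,1]>8)&(V[...,1]<45);y=V[m][:,1];return np.sort(y)[-5:].round(1)
E
python3 - <<'E'
from turn import *
p,d=manip.grab_frame("side");np.save("pics/s8.npy",d);cv2.imwrite("pics/s8z.png",cv2.resize(p[240:330,235:325,::-1],(600,600),interpolation=2))
for f in("side4","s6","s7","s8"):print(f,jaw(np.load(f"pics/{f}.npy")))
r=rd();print(r.round(3),manip.current_grip_width())
E
```

```text
side4 [32.9 32.9 33.  33.4 33.5]
s6 [20.5 20.9 21.3 21.5 21.5]
s7 [21.8 21.9 22.2 22.4 22.9]
s8 [21.6 21.6 21.6 21.8 22.1]
[ 5.390e-01  6.756e+00 -7.630e-01  1.200e+00 -1.090e-01  1.000e-03
  2.000e-03] 0.1159760272026898
```

View pics/s8z.png

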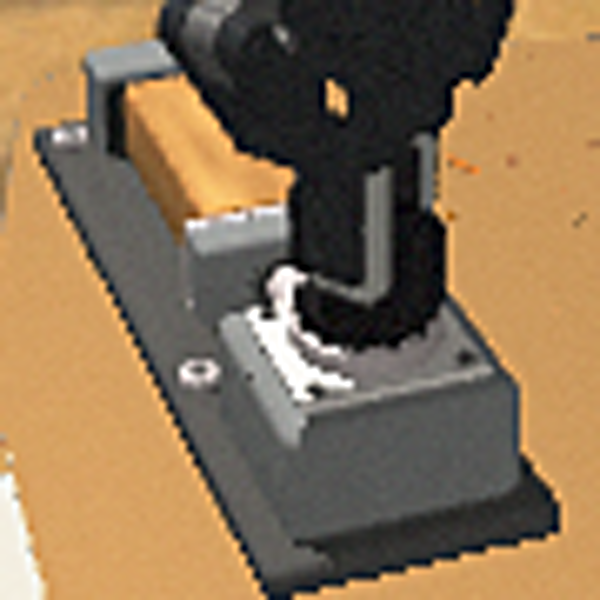

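```bash
cat >> turn.py <<'E'
def bar(tag):
    p,d=manip.grab_frame("side");np.save(f"pics/{tag}.npy",d);cv2.imwrite(f"pics/{tag}.png",p[:,:,::-1]);cv2.imwrite(f"pics/{tag}z.png",cv2.resize(p[240:330,235:325,::-1],(600,600),interpolation=2))
    W=cloud("side",d);m=(W[...,2]>.084)&(W[...,2]<.092)&(abs(W[...,0]-.538)<.03)&(abs(W[...,1]-.177)<.03);P=W[m][:,:2];r=cv2.minAreaRect((P*1000).astype(np.float32));P=P-P.mean(0);w,v=np.linalg.eigh(P.T@P)
    return "long axis %.1f"%(np.degrees(np.arctan2(v[1,1],v[0,1]))%180),m.sum(),np.round(r[0],1),np.round(r[1],1),round(r[2],1),"jaw",jaw(d)
def yaw(): M=manip.current_tcp_rot();return np.arctan2(M[1,1],M[0,1])
E
python3 - <<'E'
from turn import *
print("tool yaw",np.degrees(yaw()))
manip.set_gripper(.5); print(rd(2).round(3))
e=manip.current_ee_pos();manip.move_l((e[0],e[1],.115),max_speed=.2);print(bar("s9"),manip.current_time())
E
```

```text
tool yaw 51.68652416361229
[ 0.432 -0.708  0.431  0.005  0.013  0.035 -0.014]
('long axis 142.1', np.int64(124), array([537.8, 176.9]), array([11.7, 42.2]), 50.9, 'jaw', array([21.6, 22.1, 22.3, 22.3, 22.4])) 26.875
```

View pics/s9z.png

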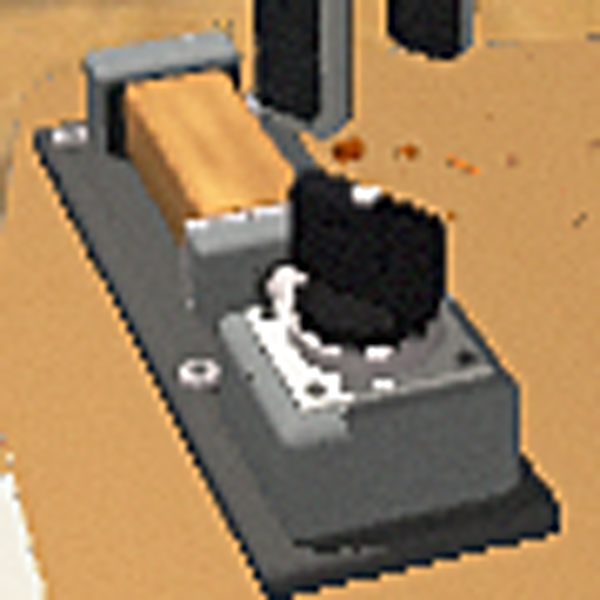

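```bash
python3 - <<'E'
from turn import *
a=cv2.imread("pics/side4.png")[255:305,265:320];b=cv2.imread("pics/s9.png")[255:305,265:320]
t=cv2.resize
s7=cv2.imread("pics/s7z.png");s7=t(s7[100:433,200:566],(550,500),interpolation=2)
o=np.hstack([t(a,(400,364),interpolation=2),t(b,(400,364),interpolation=2)]);cv2.imwrite("pics/cmp.png",o)
# brightest small areas
E
```

```text
(no output)
```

View pics/cmp.png

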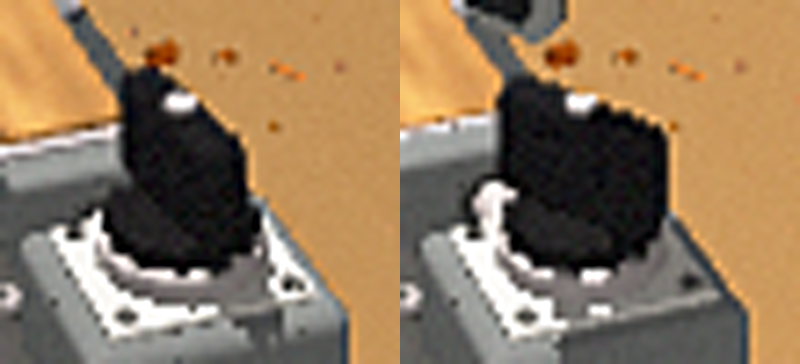

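```bash
python3 - <<'E'
from turn import *
for f in("side0","side4","s6","s7","s8","s9"):
    W=cloud("side",np.load(f"pics/{f}.npy"));x=(W[...,0]-.5381)*1000;y=(W[...,1]-.1767)*1000;z=W[...,2]*1000;r=np.hypot(x,y)
    m=(r>20.5)&(r<32)&(z>50.5)&(z<62);v,u=np.nonzero(m)
    print(f,m.sum(),[(a,b,round(float(np.degrees(np.arctan2(y[a,b],x[a,b])))),round(float(r[a,b])),round(float(z[a,b]))) for a,b in zip(v,u)][:24])
ims=[cv2.imread(f"pics/{f}.png") for f in("side4","s9")]
s7=cv2.resize(cv2.imread("pics/s7z.png"),(90,90),interpolation=cv2.INTER_AREA)
t=lambda a:cv2.resize(a,(390,390),interpolation=0)
cv2.imwrite("pics/cmp2.png",np.hstack([t(s7[30:65,28:63]),t(ims[1][270:305,263:298])]))
E
```

```text
side0 2 [(np.int64(294), np.int64(293), 105, 22, 54), (np.int64(295), np.int64(293), 106, 21, 51)]
side4 0 []
s6 1 [(np.int64(294), np.int64(290), 92, 21, 54)]
s7 1 [(np.int64(294), np.int64(292), 101, 21, 53)]
s8 0 []
s9 1 [(np.int64(295), np.int64(284), 64, 21, 51)]
```

View pics/cmp2.png

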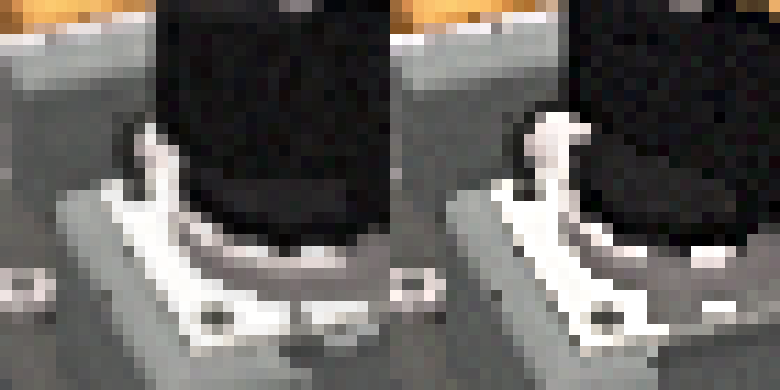

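```bash
python3 - <<'E'
from turn import *
kk=manip.get_calibration("side");V0=np.array([.5665,.0925]);ps=.328;cs,s=np.cos(ps),np.sin(ps)
def warp(im,z):
    ys=np.arange(-100,50,.375);xs=np.arange(-26,32,.375)
    Y,X=np.meshgrid(ys,xs);P=np.stack([cs*X-s*Y+V0[0]*1000,s*X+cs*Y+V0[1]*1000,np.full_like(X,z)],-1)/1000
    q=(P@kk["R"].T+kk["t"])@kk["camera_matrix"].T
    return cv2.remap(im,(q[...,0]/q[...,2]).astype(np.float32),(q[...,1]/q[...,2]).astype(np.float32),cv2.INTER_CUBIC)
a=warp(cv2.imread("pics/side4.png"),37.5);b=warp(cv2.imread("pics/s9.png"),37.5);c0=warp(cv2.imread("pics/side0.png"),37.5)
o=np.vstack([c0,a,b]);print(o.shape)
for x in(-90,-85,-80,0,5,10,15,20,25,30,35):
    u=int((x+100)/.375);cv2.line(o,(u,0),(u,6),(0,0,255),1)
cv2.imwrite("pics/warp.png",cv2.resize(o,None,fx=1.28,fy=1.28))
for n,w in(("0",c0),("4",a),("9",b)):
    pr=w[int((8+26)/.375):int((20+26)/.375)].astype(float).mean(0)
    print(n);print([(int(-100+.375*i),*pr[i].astype(int)) for i in range(int(92/.375),int(138/.375),4)])
E
```

```text
(465, 400, 3)
0
[(-8, np.int64(89), np.int64(94), np.int64(95)), (-6, np.int64(88), np.int64(94), np.int64(95)), (-5, np.int64(88), np.int64(94), np.int64(95)), (-3, np.int64(88), np.int64(93), np.int64(95)), (-2, np.int64(88), np.int64(93), np.int64(95)), (0, np.int64(88), np.int64(93), np.int64(96)), (0, np.int64(89), np.int64(93), np.int64(95)), (2, np.int64(88), np.int64(93), np.int64(95)), (3, np.int64(88), np.int64(92), np.int64(94)), (5, np.int64(83), np.int64(86), np.int64(88)), (6, np.int64(73), np.int64(75), np.int64(77)), (8, np.int64(73), np.int64(77), np.int64(78)), (9, np.int64(108), np.int64(113), np.int64(117)), (11, np.int64(172), np.int64(177), np.int64(185)), (12, np.int64(221), np.int64(225), np.int64(237)), (14, np.int64(213), np.int64(215), np.int64(229)), (15, np.int64(164), np.int64(166), np.int64(179)), (17, np.int64(129), np.int64(131), np.int64(139)), (18, np.int64(130), np.int64(133), np.int64(135)), (20, np.int64(146), np.int64(150), np.int64(147)), (21, np.int64(155), np.int64(158), np.int64(155)), (23, np.int64(157), np.int64(160), np.int64(157)), (24, 
[... 2837 characters left out ...]
 np.int64(166)), (17, np.int64(159), np.int64(162), np.int64(161)), (18, np.int64(149), np.int64(151), np.int64(150)), (20, np.int64(131), np.int64(133), np.int64(132)), (21, np.int64(108), np.int64(110), np.int64(110)), (23, np.int64(89), np.int64(92), np.int64(91)), (24, np.int64(81), np.int64(83), np.int64(82)), (26, np.int64(82), np.int64(83), np.int64(82)), (27, np.int64(84), np.int64(85), np.int64(83)), (29, np.int64(85), np.int64(86), np.int64(85)), (30, np.int64(84), np.int64(86), np.int64(85)), (32, np.int64(81), np.int64(82), np.int64(82)), (33, np.int64(75), np.int64(77), np.int64(77)), (35, np.int64(71), np.int64(73), np.int64(73)), (36, np.int64(69), np.int64(72), np.int64(71))]
```

View pics/warp.png

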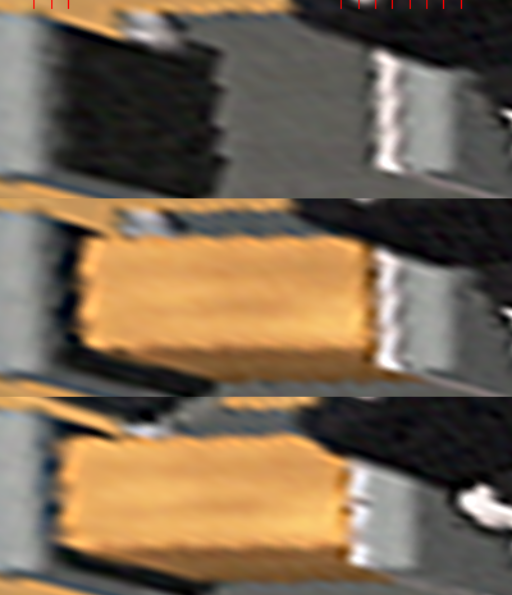

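```bash
python3 - <<'E'
from turn import *
kk=manip.get_calibration("side");V0=np.array([.5665,.0925]);ps=.328;cs,s=np.cos(ps),np.sin(ps)
def prof(im,z,x0,x1):
    ys=np.arange(-100,50,.125);xs=np.arange(x0,x1,.5)
    Y,X=np.meshgrid(ys,xs);P=np.stack([cs*X-s*Y+V0[0]*1000,s*X+cs*Y+V0[1]*1000,np.full_like(X,z)],-1)/1000
    q=(P@kk["R"].T+kk["t"])@kk["camera_matrix"].T
    return ys,cv2.remap(im,(q[...,0]/q[...,2]).astype(np.float32),(q[...,1]/q[...,2]).astype(np.float32),cv2.INTER_LINEAR).astype(float).mean((0,2))
def s6im(f,box):
    o=np.zeros((420,560,3),np.uint8);a=cv2.imread(f);o[240:330,235:325]=cv2.resize(a,(90,90),interpolation=cv2.INTER_AREA);return o
I={"0":cv2.imread("pics/side0.png"),"4":cv2.imread("pics/side4.png"),"6":s6im("pics/s6z.png",0),"7":s6im("pics/s7z.png",0),"8":s6im("pics/s8z.png",0),"9":cv2.imread("pics/s9.png")}
for n,im in I.items():
    ys,p=prof(im,37.5,12,21)
    # back edge: last crossing of 120 downward in 12..40
    k=[i for i in range(len(ys)-1) if 12<ys[i]<40 and p[i]>=118>p[i+1]]
    f=[i for i in range(len(ys)-1) if -4<ys[i]<16 and p[i]<=165<p[i+1]]
    print(n,"back",ys[k][-1:] ,"padfront",ys[f][:2])
E
```

```text
0 back [32.125] padfront [11.125]
4 back [32.125] padfront [11.125]
6 back [20.375] padfront [2.375]
7 back [21.625] padfront [ 2.375 14.375]
8 back [21.25] padfront [ 2.25 13.5 ]
9 back [21.5] padfront [ 2.5   13.875]
```

The rectified views settle it. Between s7 and s9 the knob advanced 0.48 rad while the jaw body stood still (back edge 21.6 → 21.5 mm), and the sprung pad's gap is closed. Slip is therefore at least 0.45 rad and about 0.6 rad in all, past the first click (0.3) and well short of a third (1.3). I'll stop turning, retreat and check the scene.

```bash
python3 - <<'E'
from turn import *
e=manip.current_ee_pos();manip.move_l((e[0],e[1],.2),max_speed=.2)
manip.move_ptp((.42,-.05,.30),R(.2));print(manip.current_force().round(1))
print(bar("s10"),manip.current_time())
p,d=manip.grab_frame("side")
def show(n,W,lo,hi,zb):
    m=((W[...,0]>lo[0])&(W[...,0]<hi[0])&(W[...,1]>lo[1])&(W[...,1]<hi[1])&(W[...,2]>zb[0])&(W[...,2]<zb[1]));r=cv2.minAreaRect((W[m][:,:2]*1000).astype(np.float32));return n,m.sum(),np.round(r[0],1),np.round(r[1],1),round(r[2],1)
for f in("side0","s10"):
    W=cloud("side",np.load(f"pics/{f}.npy"))
    print(show("wax",W,(.43,-.205),(.53,-.11),(.015,.04)));print(show("crepe",W,(.40,-.40),(.52,-.302),(.012,.04)));print(show("awl",W,(.33,.11),(.40,.27),(.009,.03)))
E
```

```text
[-0.4 -0.2  0.1]
('long axis 142.4', np.int64(127), array([538.3, 177. ]), array([12. , 43.1]), 52.1, 'jaw', array([21.2, 21.2, 21.4, 21.9, 22.5])) 28.5667
('wax', np.int64(155), array([ 481.9, -167.5]), array([34.5, 53.4]), 14.0)
('crepe', np.int64(107), array([ 456.8, -343. ]), array([41.6, 57.5]), 17.2)
('awl', np.int64(378), array([356.8, 162.9]), array([107.3,  24.4]), 77.9)
('wax', np.int64(153), array([ 481.7, -167. ]), array([35.6, 53.4]), 15.3)
('crepe', np.int64(135), array([ 456.7, -343.9]), array([43. , 58.8]), 18.9)
('awl', np.int64(379), array([357.3, 163.1]), array([108. ,  24.7]), 78.8)
```

View pics/s10.png

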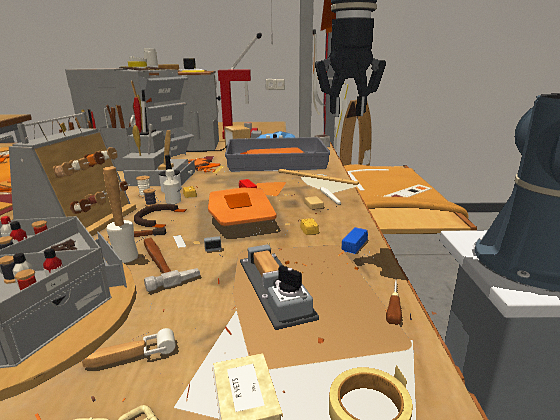

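View pics/s10z.png

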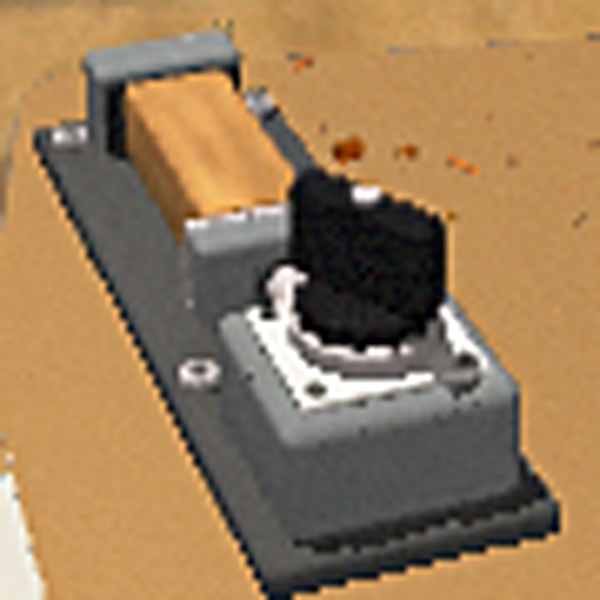

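The final picture shows the block clamped between the jaws (side 265,262). Wax, crepe and awl are where they started, within 1 mm, and the arm is clear.

```bash
python3 - <<'E'
from bench import manip
manip.sign_off();print(manip.current_time())
E
```

```text
the job is handed in; nothing more can be done
the job is handed in; nothing more can be done
```

The sanding block lies flat on the vice bed, released and clamped between the jaws. I handed the job in at about 29 s, with the robot touching nothing.

**What I did:** I laid the brown beech block in with a gap at each jaw and let go. I then turned the knob clockwise 2.74 rad in two grasps and stopped.

**Last checks:**
- **Clutch:** over the last 0.48 rad of knob turning the jaw did not move. I put the slip at about 0.6 rad (0.45 to 0.75), which is past the first click (0.3) and short of the second (0.8). This comes from the pictures alone, because nothing reads the slip directly.
- **Clamping:** the jaw moved about 10.6 mm, its sprung pad is fully pressed in, and the block is pushed home.
- **Bystanders:** beeswax, crepe rubber and awl were all within 1 mm of where they started.

**Checks that failed or disagreed:**
- **Torque:** the wrist and joint torque readings were inconsistent, in sign and drift, and never showed a clear rise to 0.32 N m and drop. I did not use them to decide when to stop.
- **First knob grasp:** at 50 N the tool ended about 0.25 rad ahead of the bar. I regrasped at the bar angle seen in the picture with 100 N, and after that the bar matched the tool.

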